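# Gang-clamp the blanks from the instrument case

### The arm

A 6-joint arm with a two-finger parallel gripper is mounted at the origin on a cart in front of the work surface, level with it; the furniture and walls round the work are solid. World frame = base frame: x ahead of the robot, y to its left, z up, the work surface at z = 0. Lengths are in m, angles in rad, forces in N, time in s.
With the tool pointing down it reaches from about 0.375 to 0.975 m from the base axis. Payload 3.8 kg.
Tool frame: the origin (TCP) lies at the very end of the fingers, on their centre line; the grasp point (between the pads) lies 19 mm behind it; z points along the fingers, y is the line along which they close (so a half turn about z gives the same grasp; the last joint's range is limited). The gripper opens to 85 mm and grips with 20 to 120 N. Pads are 22 mm wide; open, the fingers measure 114 mm over their backs; the gripper's body (76 mm by 85 mm) begins 54 mm behind the grasp point. The pads swing forward as they close: fully open they stand 13 mm farther back than shut.
Start: joints at [1.27, 0.264, 1.604, -0, 1.274, -0.037], TCP at [0.176, 0.652, 0.231] pointing down, gripper open.
Joint ranges: [-2.63, 2.63], [-0.94, 2.18], [0.31, 2.57], [-1.31, 4.45], [0, 2.66], [-2.55, 2.55]. Speed limits (rad/s): [2.57, 2.57, 3.14, 3.14, 3.14, 3.14].

### API

Orientations are given as a rotation vector (axis times angle).
In Python, from workcell import monitor, viewer, job gives the robot as it stands. The module is installed in compiled form; this text tells all that it offers.
- The arm moves only by the tool step_arm, never from a script. Its argument "series" is one flat list of numbers, 4 for each row, row after row: the shift along the tool's x, y, z in m, then the turn about the tool's z in rad. A call has 1 to 8 rows; each row is the pose to reach, as a shift and turn from the pose commanded when the call began, along the tool's axes at that moment; what a row does not reach only later rows make up. A row lasts 1/8 s, in which the tool goes at most 62.5 mm and 10.7 degrees, less where a joint would pass 70% of its speed; a pose out of reach is approached as far as the arm can. A call with a gripper value outside its range is refused whole. "gripper" is the opening, from 0 (shut) to 1 (fully open), set as the call begins (left out, the last holds). The fingers move at their own pace and stop on an object; "newtons" is the grip in N (left out, the last holds). Time passes only in rows, so rows that repeat a pose let the fingers close. It gives the time, the measured TCP pose, the force, the opening and the grip force at its end, in the units of the state.
- monitor.read_state(): the state, without advancing time (a new reading comes with each control period).
- viewer.read_camera(name): name is "side" or "top" or "wrist"; returns a dict with "image" (400x640x3 uint8, red, green, blue), "intrinsics" (3x3 intrinsics, pixels), "T" (4x4, takes a point from camera to world coordinates); the wrist camera has in their place "hand_eye" (4x4, takes a point from camera to tool coordinates, whose origin is the TCP and whose axes are the flange's). Camera axes: x right, y up, looking along -z (the intrinsics and any distortion apply to the point x, -y, -z); pixel columns grow to the right and rows downward; lengths in m; the calibration is good to about 2 mm. A picture is of the moment at which its call begins: read the wrist's pose just before it. There is no depth.
- job.finish_job(): hands the job in; it is judged then, once.
Trained networks look in a picture, given as the dict that the camera call returned (one of the last four; its "shot" number tells which), for a name from the list of things; names that differ only in an ending like _2 or _b are one class to them, and where a whole thing is asked for, a point or a joint stands for the part that bears it (a point fixed in the world has none). Each returns a list of dicts, best first, with "score" (0 to 1); they miss things now and then, are a little off and sometimes report something else, mostly with a low value. They report only what shows in the picture. A call takes as long as a camera call.
- viewer.boxes_of(picture, label): "extent" ([centre column, centre row, width, height] in pixels, round what is visible of it).
- viewer.spot_point(picture, label): "point" ([column, row] in pixels: a listed point, or the origin of a listed thing).
The state is a dict: "time": time; "q": joint angles; "joint_vel": joint speeds; "joint_torque": joint torques, N m; "tool_pos": TCP position; "tcp_rot": TCP orientation; "wrist_force": force on the tool from outside, world axes, zero at the start; "torque": the same for the moment, N m; "width": opening from 0.0 (shut) to 1.0 (fully open); "grip_force": force on a finger pad.
Only numpy, scipy, OpenCV 4.12 (cv2) and the standard library are available. Lean on these libraries where they do the work, as an engineer would, in place of code of your own. Each camera call takes 0.05 s, during which the arm holds its last target. There are 200 camera calls.

### The job

Lever the case's hinged lid open with the pry blade (no fingers on the lid until the blade has raised it) and swing it right back, well past upright, where it stays. Lay every aluminium blank from the case side by side across the vise bed between the fixed jaw and the sliding jaw, square to the bed and centred on it, then wind the handwheel until the sliding jaw has closed the row up against the fixed jaw and holds it firmly clamped. Leave the pry blade lying on the middle of its rubber mat, and do not disturb the little jar and the watch.

Things in the scene. Friction and masses are not known exactly. Their poses are not given: they have to be found in the camera images.
- case: Fixed grey metal instrument case, 120 (x) x 136 (y) mm, 52 mm high when shut. Origin: middle of its underside on the table; its x axis points from its front (robot side) to its hinge. Inner floor 19 mm above the table; rim 4 mm thick, its top 26 mm up. In the middle of the front rim a notch 60 mm wide is open from the floor (19 mm) up to the lid's lower edge (28 mm).
- case_lid: The case's lid: a hollow hood 120 x 136 mm, 24 mm deep, walls 4 mm, 120 g. Origin on the hinge line, 60 mm along the case's x and 28 mm above the table. Shut, its axes match the case's and its front lower edge is at its x = -120 mm; it opens by turning about its +y (front rises and swings away), to 1.92 rad at most. Stiff hinge: stays where left; lifting the front edge takes about 2 N.
- case_notch (a point): Middle of the notch opening, on the case's front face, 23.5 mm above the table (half-way up the 9 mm high opening).
- pry_blade: Loose pry blade, 180 mm long, 100 g. Black flat handle 98 x 26 x 14 mm (x from -75 to +23 mm) with a straight steel blade 18 mm wide and 3 mm thick on its mid-plane, reaching to x = +105 mm. Origin: in the handle, on the long axis, half-way through the thickness; x points to the tip. Starts flat on the rubber mat, tip pointing away from the robot (about +x).
- blade_tip (a point): Tip of the pry blade (x = +105 mm of the blade).
- pad: Fixed black rubber bench mat, 150 (x) x 80 (y) x 4 mm; origin: middle of its underside. The pry blade lies lengthwise on it, its origin 11 mm above the table.
- vise: Fixed gang vise, 84 (x) x 255 (y) mm. Origin on the table, under the middle of the bed. Base plate 10 mm high; the bed is a rail 36 mm wide (x from -18 to 18), its top 20 mm above the table, along the vise's y axis. The drive housing (46 mm high) and the handwheel stand at the -y end, centre at y = -105 mm.
- stop_jaw: Fixed jaw at the vise's +y end, 60 mm wide (x), 20 mm thick, from 20 to 42 mm above the table. Origin: bottom middle of its clamping face, which is at y = +80 mm in the vise frame and looks to -y.
- slide_jaw: Sliding jaw: a steel pressure plate 60 mm wide, 8 mm thick, from 20 to 42 mm above the table, sprung on the carrier that the handwheel drives (it gives up to 6 mm, 5 N per mm). Origin: bottom middle of its clamping face, which looks to +y; at y = -32 to -26 mm in the vise frame at the start, moving towards +y as the wheel is wound.
- handwheel (a joint): Angle of the handwheel (rad), 0 to 1.2 at the start, growing clockwise seen from above; a clockwise turn moves the sliding jaw 30 mm towards the fixed jaw (at 0 its face is at y = -32 mm). At 0 the crank points to the vise's +y. 96 mm diameter, rim top 58 mm up. Turning takes about 3 N at the crank; 0.6 rad past first contact clamps with about 15 N; the wheel stays where it is left.
- crank_grip (a point): Grip point of the upright black crank handle on the wheel: 20 mm diameter, 40 mm tall (60 to 100 mm above the table), spins freely on its pin, 40 mm from the wheel's axis. This point is on its axis, 85 mm above the table.
- wheel_axis (a point): Point on the handwheel's vertical axis, 85 mm above the table.
- blank_1: Aluminium blank, a plain square bar 60 (x) x 26 x 26 mm, about 110 g; origin at its centre, x along its length. Starts lying in the case with its length along the case's x, the blanks 38 mm apart, centres 32 mm above the table. 2 or 3 blanks are present.
- blank_2: Aluminium blank, a plain square bar 60 (x) x 26 x 26 mm, about 110 g; origin at its centre, x along its length. Starts lying in the case with its length along the case's x, the blanks 38 mm apart, centres 32 mm above the table. 2 or 3 blanks are present.
- blank_3: Aluminium blank, a plain square bar 60 (x) x 26 x 26 mm, about 110 g; origin at its centre, x along its length. Starts lying in the case with its length along the case's x, the blanks 38 mm apart, centres 32 mm above the table. 2 or 3 blanks are present.
- jar: Bystander: small round clear screw jar, 41 mm diameter, 21 mm high; origin under its middle.
- watch: Bystander: round watch head 48 x 42 x 8 mm; origin under its middle.

How it is judged:
By the outcome, as a careful person would: the job done as asked, in the order asked, and still so for the second after the job is handed in, with the robot touching nothing.
Of blank_1, blank_2, blank_3 only 2 to 3 are there at a start; the rules pass over those that are not, and their reading is None.
At some moment in a run one of pry_blade may be knocked a few centimetres aside while the robot is not near it.
Once in a run the grip may slacken for a moment while it holds something.
It also fails if it takes over 200 s, if anything falls off the work surface, if the arm or the gripper's body presses on something with over 40 N, if the wrist force passes 120 N, or if a joint passes its speed limit or range.

## Working session

There is one attempt and no reset: what is moved stays moved. The work goes in short steps, Python scripts to look and compute and a tool call to move; the robot and the scene stay as the last step left them, time stands still between calls to the robot, and variables do not carry over. Pictures are saved under pics/ and viewed, at most 14 in all, crops included, and the job is handed in when it is done.

Besides the shell and the picture viewer there is one more tool, called after "Request:" by a JSON object that holds its "name" and its "arguments". step_arm: Moves the arm, as the interface text tells. Its arguments: {"type":"object","properties":{"series":{"type":"array"},"gripper":{"type":"number"},"newtons":{"type":"number"}},"required":["series"]}

```bash
mkdir -p pics; cat > h.py <<'E'
import numpy as np,cv2
from scipy.spatial.transform import Rotation as R
from workcell import monitor,viewer,job
def cam(n):
    s=monitor.read_state(); p=viewer.read_camera(n)
    if n=="wrist":
        T=np.eye(4);T[:3,:3]=R.from_rotvec(s["tcp_rot"]).as_matrix();T[:3,3]=s["tool_pos"]
        p["W"]=T@np.array(p["hand_eye"])
    else: p["W"]=np.array(p["T"])
    return p
def ray(p,uv,z):
    K=np.array(p["intrinsics"]);d=np.linalg.inv(K)@[uv[0],uv[1],1];d=np.array([d[0],-d[1],-d[2]])
    d=p["W"][:3,:3]@d;o=p["W"][:3,3];return o+d*(z-o[2])/d[2]
def proj(p,X):
    K=np.array(p["intrinsics"]);c=np.linalg.inv(p["W"])@np.append(X,1);c=K@[c[0],-c[1],-c[2]];return c[:2]/c[2]
def save(p,f,crop=None,s=1):
    im=p["image"][:,:,::-1]
    if crop: im=im[crop[1]:crop[3],crop[0]:crop[2]]
    cv2.imwrite("pics/"+f,cv2.resize(im,None,fx=s,fy=s,interpolation=cv2.INTER_CUBIC))
def st():
    s=monitor.read_state();print({k:np.round(s[k],4).tolist() for k in("time","q","tool_pos","tcp_rot","wrist_force","width","grip_force")})
    print(np.round(R.from_rotvec(s["tcp_rot"]).as_matrix(),3).tolist())
E
python3 - <<'E'
from h import *
st()
Z=dict(case=0,case_lid=.028,case_notch=.0235,pry_blade=.011,blade_tip=.011,pad=0.004,vise=0,stop_jaw=.02,slide_jaw=.02,crank_grip=.085,wheel_axis=.085,jar=0,watch=0)
for c in("top","side"):
    p=cam(c);save(p,c+"0.png");print(c,{k:(np.round(v,3).tolist() if not isinstance(v,(int,float)) else v) for k,v in p.items() if k!="image"})
    for k,z in Z.items():
        r=viewer.spot_point(p,k)
        for a in r[:2]: print(k,round(a["score"],2),np.round(a["point"],1),np.round(ray(p,a["point"],z),4)[:2])
E
```

```text
{'time': 0.0, 'q': [1.2701, 0.2648, 1.6054, -0.0, 1.2736, -0.0369], 'tool_pos': [0.1758, 0.651, 0.2299], 'tcp_rot': [-0.4131, -3.114, 0.0034], 'wrist_force': [0.1797, -0.1428, 0.3574], 'width': 0.9996, 'grip_force': 0.0}
[[-0.965, 0.261, -0.001], [0.261, 0.965, -0.002], [0.0, -0.002, -1.0]]
top {'intrinsics': [[368.487, 0.0, 311.632], [0.0, 368.487, 202.519], [0.0, 0.0, 1.0]], 'T': [[-0.013, 0.997, -0.07, 0.392], [-1.0, -0.013, 0.004, 0.023], [0.003, 0.07, 0.998, 1.057], [0.0, 0.0, 0.0, 1.0]], 'shot': 1, 'W': [[-0.013, 0.997, -0.07, 0.392], [-1.0, -0.013, 0.004, 0.023], [0.003, 0.07, 0.998, 1.057], [0.0, 0.0, 0.0, 1.0]]}
case 0.72 [207.2 204.7] [0.4639 0.3188]
case_lid 0.6 [202.9 185. ] [0.5176 0.3234]
case_notch 0.61 [206.3 229.7] [0.3923 0.3142]
pry_blade 0.63 [260.5 232.6] [0.3822 0.1646]
blade_tip 0.95 [257.1 195.4] [0.4879 0.1739]
blade_tip 0.35 [205.1 185.1] [0.5193 0.3221]
pad 0.68 [257.4 233.6] [0.3794 0.1744]
vise 0.63 [316.5 189. ] [0.5053 0.0043]
stop_jaw 0.63 [260.5 232. ] [0.384  0.1634]
stop_jaw 0.55 [288.3 190. ] [0.5013 0.0845]
slide_jaw 0.63 [323.6 187.2] [ 0.508  -0
[... 660 characters left out ...]
ase_lid 0.26 [245.7 161.1] [0.4385 0.2922]
case_notch 0.78 [223.8 166.7] [0.3879 0.324 ]
case_notch 0.54 [246.8 158.2] [0.4511 0.3029]
pry_blade 0.92 [263.3 201.5] [0.3787 0.1618]
pry_blade 0.3 [266.7 200. ] [0.3878 0.159 ]
blade_tip 0.85 [288.1 177.9] [0.4796 0.1732]
pad 0.96 [264.6 200.1] [0.3878 0.1678]
pad 0.46 [382.4 201.9] [ 0.5805 -0.0627]
vise 0.85 [340.9 204. ] [0.5084 0.0146]
stop_jaw 0.69 [320.6 186.9] [0.5053 0.0805]
slide_jaw 0.58 [350.6 207.9] [ 0.5003 -0.0216]
crank_grip 0.67 [373.9 192.6] [ 0.5267 -0.0649]
wheel_axis 0.84 [381.  198.7] [ 0.522  -0.0882]
jar 0.68 [385.7 307.8] [ 0.35   -0.2328]
jar 0.32 [382.3 199.8] [ 0.5895 -0.0568]
watch 0.61 [434.  270.4] [ 0.4931 -0.2632]
```

View pics/top0.png

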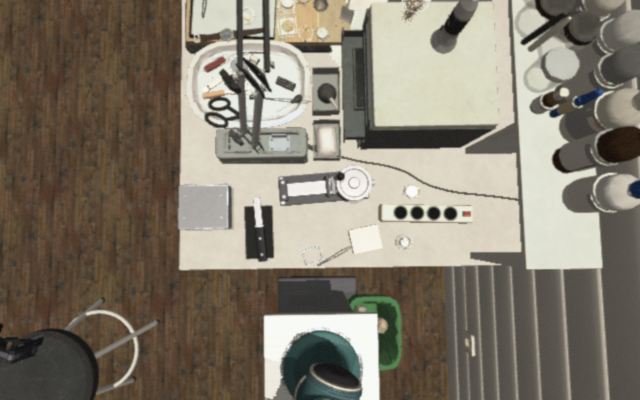

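View pics/side0.png

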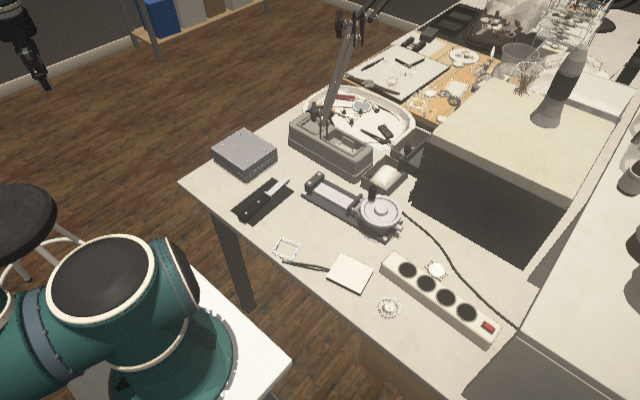

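The pictures match the reports: case at (205,206) in the top view, blade on its mat at (258,232), vise at (310,188) with the wheel at (354,182), jar at (402,241), watch at (412,190). Next I'll take a closer look with the wrist camera.

Request:
{"name": "step_arm", "arguments": {"series": [-0.36, -0.4, -0.17, -0.264, -0.36, -0.4, -0.17, -0.264, -0.36, -0.4, -0.17, -0.264, -0.36, -0.4, -0.17, -0.264, -0.36, -0.4, -0.17, -0.264, -0.36, -0.4, -0.17, -0.264, -0.36, -0.4, -0.17, -0.264, -0.36, -0.4, -0.17, -0.264], "gripper": 1}}

```text
time: 2.4
tool_pos: [0.392, 0.2246, 0.3829]
tcp_rot: [-0.001, 3.14, 0.001]
wrist_force: [1.6, 1.3, -0.3]
width: 0.998
grip_force: 0.0
```

Request:
{"name": "step_arm", "arguments": {"series": [0, 0, 0, 0, 0, 0, 0, 0, 0, 0, 0, 0]}}

```text
time: 2.78
tool_pos: [0.3907, 0.2273, 0.3811]
tcp_rot: [0.003, -3.14, 0.0]
wrist_force: [0.3, 0.9, 0.0]
width: 0.998
grip_force: 0.0
```

```bash
cat > m.py <<'E'
from h import *
import sys
Z=dict(case=0,case_lid=.028,case_notch=.0235,pry_blade=.011,blade_tip=.011,pad=0.0,vise=0,stop_jaw=.02,slide_jaw=.02,crank_grip=.085,wheel_axis=.085,jar=0,watch=0)
st();p=cam("wrist");save(p,sys.argv[1])
print(np.round(p["W"],3).tolist(),np.round(p["intrinsics"],1).tolist())
for k in (sys.argv[2:] or Z):
    for a in viewer.spot_point(p,k)[:2]: print(k,round(a["score"],2),np.round(a["point"],1),np.round(ray(p,a["point"],Z[k]),4)[:2])
E
python3 m.py w1.png
```

```text
{'time': 2.775, 'q': [0.4716, -0.2245, 1.832, 0.0005, 1.5355, -1.1015], 'tool_pos': [0.3907, 0.2273, 0.3811], 'tcp_rot': [0.0035, -3.1402, 0.0003], 'wrist_force': [0.3105, 0.8725, 0.0284], 'width': 0.9984, 'grip_force': 0.0}
[[-1.0, -0.002, -0.001], [-0.002, 1.0, -0.0], [0.001, -0.0, -1.0]]
[[-0.002, -0.966, -0.258, 0.326], [1.0, -0.002, 0.001, 0.227], [-0.001, -0.258, 0.966, 0.524], [0.0, 0.0, 0.0, 1.0]] [[291.7, 0.0, 315.6], [0.0, 291.7, 197.4], [0.0, 0.0, 1.0]]
case 0.93 [364.7 192.3] [0.4561 0.3175]
case_lid 0.63 [365.7 188.2] [0.4418 0.3141]
case_lid 0.53 [286.5 202.8] [0.4686 0.1751]
case_notch 0.91 [371.6 164.4] [0.4007 0.3231]
pry_blade 0.72 [276.9 149.9] [0.3774 0.1589]
blade_tip 0.78 [289.4 206.8] [0.4811 0.1785]
blade_tip 0.64 [287.8 151.1] [0.3794 0.1778]
pad 0.62 [285.4 152.4] [0.3829 0.1724]
vise 0.85 [199.7 219.5] [0.51   0.0064]
vise 0.39 [113.6 238.3] [ 0.5488 -0.1642]
stop_jaw 0.69 [242.1 216.5] [0.497  0.0927]
slide_jaw 0.7 [177.4 220.6] [ 0.5052 -0.0263]
crank_grip 0.52 [144.  247.4] [ 0.5286 -0.0539]
crank_grip 0.16 [ 48.6 132.1] [ 0.3446 -0.1669]
wheel_axis 0.74 [115.2 239.3] [ 0.5144 -0.0986]
wheel_axis 0.26 [178.6 224.7] [0.489  0.0074]
jar 0.57 [ 49.6 132.2] [ 0.3483 -0.2413]
watch 0.75 [ 54. 209.] [ 0.4896 -0.2661]
```

View pics/w1.png

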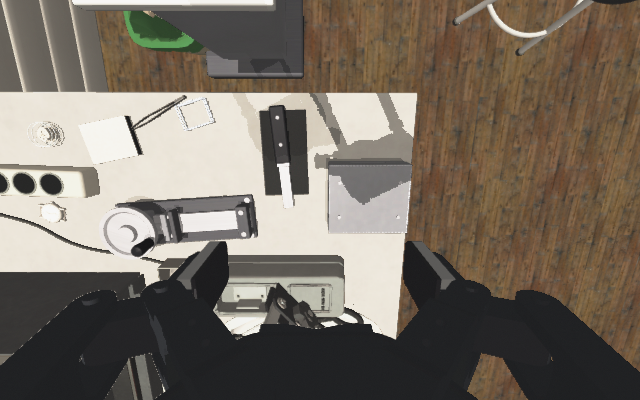

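The wrist view shows the blade running from (277,108) to the tip at (289,207), the lid corners around (330,160) to (410,233), and the vise from (105,240) to (255,195). I'll move nearer over the blade and case, and rectify the view to metric there.

Request:
{"name": "step_arm", "arguments": {"series": [-0.01, -0.01, 0.12, 0, -0.01, -0.01, 0.12, 0, -0.01, -0.01, 0.12, 0, -0.01, -0.01, 0.12, 0]}}

```text
time: 3.98
tool_pos: [0.4027, 0.217, 0.2643]
tcp_rot: [0.0, 3.139, 0.002]
wrist_force: [0.1, 0.0, 0.2]
width: 1.002
grip_force: 0.0
```

```bash
cat >> h.py <<'E'
def rect(p,z,x0,x1,y0,y1,f,s=2500):
    # image: up=+x, left=+y
    w=[(x1,y1),(x1,y0),(x0,y0),(x0,y1)];src=np.float32([proj(p,(a,b,z)) for a,b in w])
    W=int((y1-y0)*s);H=int((x1-x0)*s);M=cv2.getPerspectiveTransform(src,np.float32([(0,0),(W,0),(W,H),(0,H)]))
    im=cv2.warpPerspective(p["image"][:,:,::-1],M,(W,H),flags=cv2.INTER_CUBIC)
    for i in range(int(x0*100)+1,int(x1*100)+1):
        r=int((x1-i/100)*s);cv2.line(im,(0,r),(W if i%5==0 else 12,r),(0,0,255) if i%5==0 else (0,200,0),1)
    for i in range(int(np.floor(y0*100))+1,int(y1*100)+1):
        c=int((y1-i/100)*s);cv2.line(im,(c,0),(c,H if i%5==0 else 12),(0,0,255) if i%5==0 else (0,200,0),1)
    cv2.imwrite("pics/"+f,im)
E
python3 m.py w2.png case case_notch pry_blade blade_tip pad
python3 - <<'E'
from h import *
p=cam("wrist");rect(p,.012,.28,.50,.12,.41,"r2.png")
E
```

```text
{'time': 3.975, 'q': [0.4397, -0.1806, 2.0052, 0.0002, 1.3141, -1.1311], 'tool_pos': [0.4027, 0.217, 0.2643], 'tcp_rot': [0.0001, 3.139, 0.0022], 'wrist_force': [0.1105, 0.0313, 0.1651], 'width': 1.0016, 'grip_force': 0.0}
[[-1.0, 0.0, 0.003], [0.0, 1.0, 0.001], [-0.003, 0.001, -1.0]]
[[0.001, -0.965, -0.262, 0.337], [1.0, 0.001, -0.0, 0.216], [0.0, -0.262, 0.965, 0.407], [0.0, 0.0, 0.0, 1.0]] [[291.7, 0.0, 315.6], [0.0, 291.7, 197.4], [0.0, 0.0, 1.0]]
case 0.65 [383.9 201.6] [0.4544 0.3159]
case 0.51 [276.1 147.5] [0.3764 0.162 ]
case_notch 0.77 [387.7 164.6] [0.3967 0.3121]
case_notch 0.35 [283.6 153. ] [0.3813 0.1747]
pry_blade 0.67 [277.1 146.3] [0.3738 0.1649]
blade_tip 0.89 [288. 218.] [0.4756 0.177 ]
pad 0.8 [284.8 152.7] [0.3836 0.1739]
```

View pics/r2.png

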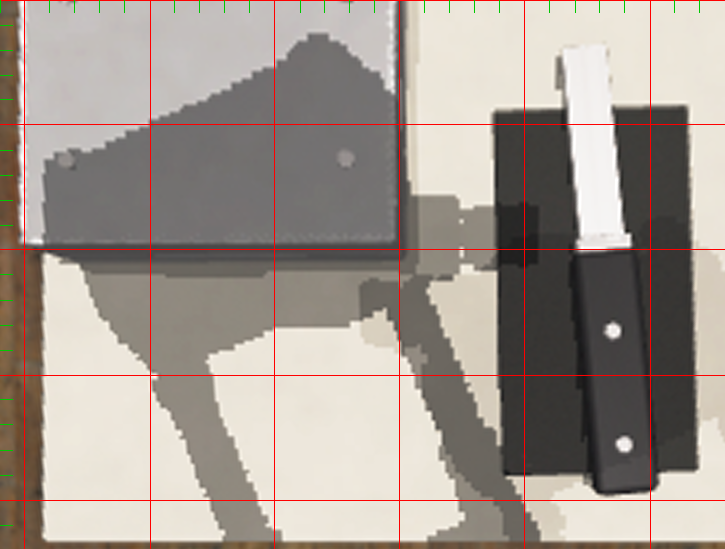

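The rectified view gives:

| Item | Centre or point (m) | Yaw (rad) |
|---|---|---|
| Case | (.455, .316); front face at x≈.395 | about +.01 |
| Mat | (.385, .171) | about .03 |
| Blade | origin (.377, .167) | about .09 |

These agree with the given sizes, so I'll grasp the blade now.

Request:
{"name": "step_arm", "arguments": {"series": [0.021, -0.05, 0.1, -0.09, 0.021, -0.05, 0.1, -0.09, 0.021, -0.05, 0.2, -0.09, 0.021, -0.05, 0.2, -0.09, 0.021, -0.05, 0.25, -0.09, 0.021, -0.05, 0.257, -0.09, 0.021, -0.05, 0.257, -0.09], "gripper": 0.8}}

```text
time: 5.2
tool_pos: [0.381, 0.1666, 0.0056]
tcp_rot: [-0.142, 3.138, 0.0]
wrist_force: [0.9, 0.2, -0.3]
width: 0.801
grip_force: 0.0
```

Request:
{"name": "step_arm", "arguments": {"series": [0, 0, 0, 0, 0, 0, 0, 0, 0, 0, 0, 0, 0, 0, 0, 0, 0, 0, 0, 0, 0, 0, 0, 0], "gripper": 0, "newtons": 110}}

```text
time: 5.95
tool_pos: [0.3822, 0.167, 0.007]
tcp_rot: [-0.141, 3.135, 0.002]
wrist_force: [-3.1, -0.5, 9.8]
width: 0.269
grip_force: 108.4
```

Request:
{"name": "step_arm", "arguments": {"series": [0, 0, -0.03, 0, 0, 0, -0.09, 0, 0.04, 0.08, -0.12, 0.05, 0.083, 0.12, -0.12, 0.09, 0.083, 0.156, -0.12, 0.09, 0.083, 0.156, -0.12, 0.09, 0.083, 0.156, -0.12, 0.09]}}

```text
time: 6.82
tool_pos: [0.2836, 0.314, 0.1251]
tcp_rot: [-0.003, 3.141, -0.001]
wrist_force: [-0.4, -0.8, -0.3]
width: 0.265
grip_force: 108.8
```

```bash
python3 m.py w3.png case_notch blade_tip
python3 - <<'E'
from h import *
p=cam("wrist");rect(p,.028,.24,.46,.22,.41,"r3.png",3000)
p=cam("side")
for k in("blade_tip","case_notch"):print([(a["point"],a["score"]) for a in viewer.spot_point(p,k)[:1]])
c,r=map(int,proj(p,(.38,.315,.09)));print(c,r);save(p,"s3.png",(c-80,r-70,c+80,r+60),4)
E
```

```text
{'time': 6.825, 'q': [0.7779, -0.1287, 2.2282, -0.0006, 1.0422, -0.7944], 'tool_pos': [0.2836, 0.314, 0.1251], 'tcp_rot': [-0.0028, 3.1413, -0.0007], 'wrist_force': [-0.4321, -0.7996, -0.2878], 'width': 0.2652, 'grip_force': 108.839}
[[-1.0, -0.002, 0.0], [-0.002, 1.0, -0.0], [-0.0, -0.0, -1.0]]
[[-0.001, -0.966, -0.26, 0.219], [1.0, -0.001, 0.001, 0.314], [-0.001, -0.26, 0.966, 0.268], [0.0, 0.0, 0.0, 1.0]] [[291.7, 0.0, 315.6], [0.0, 291.7, 197.4], [0.0, 0.0, 1.0]]
[([221.1, 138.7], 0.97)]
[([225.2, 164.1], 0.93)]
218 150
```

View pics/r3.png

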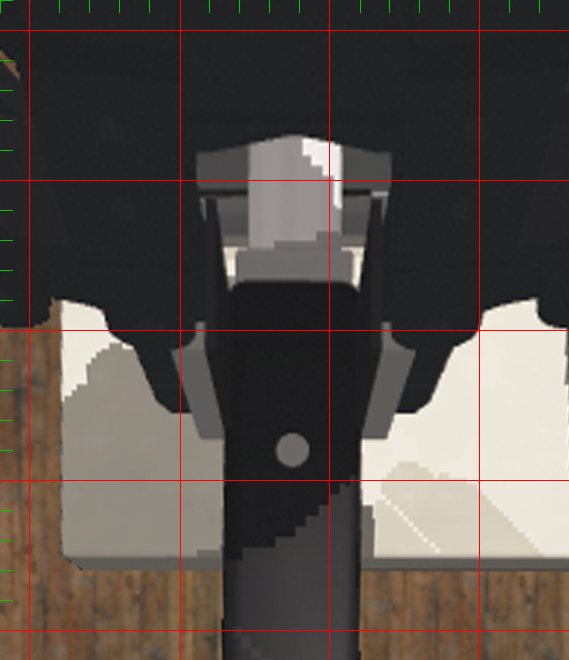

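View pics/s3.png

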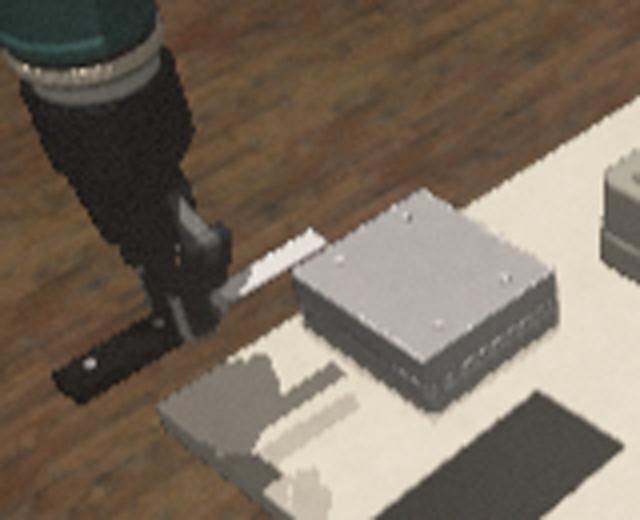

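The wrist view shows the blade square in the fingers. The side crop shows it held level, with its tip in front of the lid. I'll compare both with the predicted pixels.

```bash
python3 - <<'E'
from h import *
p=cam("side")
for X in [(.3836,.314,.129),(.3836,.314,.119),(.3836,.314,.139),(.3736,.314,.129),(.395,.315,.0235),(.395,.315,.0135)]:print(X,proj(p,X).round(1))
a=viewer.spot_point(p,"blade_tip")[0]["point"];print(a)
p=cam("top")
for k,X in [("blade_tip",(.3836,.314,.129)),("case_notch",(.395,.315,.0235))]:print(k,proj(p,X).round(1),[np.round(a["point"],1) for a in viewer.spot_point(p,k)[:2]])
E
```

```text
(0.3836, 0.314, 0.129) [217.  138.5]
(0.3836, 0.314, 0.119) [217.9 141.7]
(0.3836, 0.314, 0.139) [216.2 135.3]
(0.3736, 0.314, 0.129) [213.8 140.5]
(0.395, 0.315, 0.0235) [228.  166.8]
(0.395, 0.315, 0.0135) [228.7 169.5]
[342.9, 203.9]
blade_tip [194.5 233.3] [array([195.1, 233.3])]
case_notch [206.  228.7] [array([203.5, 228.7]), array([399.1, 242.2])]
```

Request:
{"name": "step_arm", "arguments": {"series": [0.003, 0, 0.05, 0, 0.003, 0, 0.09, 0, 0.003, 0, 0.107, 0, 0.003, 0, 0.107, 0, 0.003, 0, 0.107, 0]}}

```text
time: 8.05
tool_pos: [0.2814, 0.3149, 0.0187]
tcp_rot: [-0.0, 3.141, 0.001]
wrist_force: [0.0, 0.7, -0.8]
width: 0.267
grip_force: 108.8
```

Request:
{"name": "step_arm", "arguments": {"series": [0, 0, 0.004, 0, 0, 0, 0.004, 0, 0, 0, 0.004, 0]}}

```text
time: 8.43
tool_pos: [0.281, 0.3145, 0.0143]
tcp_rot: [-0.0, 3.141, 0.001]
wrist_force: [1.2, -0.2, -1.3]
width: 0.265
grip_force: 108.8
```

Request:
{"name": "step_arm", "arguments": {"series": [0, 0, 0.004, 0, 0, 0, 0.004, 0, 0, 0, 0.004, 0]}}

```text
time: 8.8
tool_pos: [0.2807, 0.3141, 0.0098]
tcp_rot: [0.0, -3.141, 0.0]
wrist_force: [0.1, 0.4, -1.0]
width: 0.264
grip_force: 108.8
```

Request:
{"name": "step_arm", "arguments": {"series": [0, 0, 0.004, 0, 0, 0, 0.004, 0, 0, 0, 0.004, 0]}}

```text
time: 9.18
tool_pos: [0.2807, 0.3142, 0.0058]
tcp_rot: [0.0, -3.141, 0.0]
wrist_force: [-0.0, -0.3, -1.0]
width: 0.262
grip_force: 108.8
```

Request:
{"name": "step_arm", "arguments": {"series": [0, 0, -0.0145, 0, 0, 0, -0.0145, 0, -0.006, 0.001, -0.0145, 0, -0.01, 0.001, -0.0145, 0, -0.014, 0.001, -0.0145, 0, -0.018, 0.001, -0.0145, 0, -0.018, 0.001, -0.0145, 0]}}

```text
time: 10.05
tool_pos: [0.2991, 0.3152, 0.0203]
tcp_rot: [-0.0, -3.142, 0.0]
wrist_force: [-1.7, 0.1, -1.8]
width: 0.265
grip_force: 108.8
```

Request:
{"name": "step_arm", "arguments": {"series": [-0.004, 0, 0, 0, -0.008, 0, 0, 0, -0.012, 0, 0, 0, -0.012, 0, 0, 0]}}

```text
time: 10.55
tool_pos: [0.3112, 0.3154, 0.0205]
tcp_rot: [0.0, 3.141, 0.0]
wrist_force: [0.1, 0.1, -0.3]
width: 0.267
grip_force: 108.8
```

Request:
{"name": "step_arm", "arguments": {"series": [-0.004, 0, 0, 0, -0.004, 0, -0.01, 0, -0.005, 0, -0.02, 0, -0.008, 0, -0.035, 0, -0.012, 0, -0.05, 0, -0.02, 0, -0.065, 0, -0.02, 0, -0.065, 0]}}

```text
time: 11.42
tool_pos: [0.3329, 0.3166, 0.0877]
tcp_rot: [0.001, 3.138, 0.005]
wrist_force: [-0.3, -0.7, -0.9]
width: 0.266
grip_force: 108.9
```

```bash
python3 - <<'E'
from h import *
st();p=cam("side");c,r=218,150;save(p,"s4.png",(c-80,r-80,c+80,r+50),4)
E
```

```text
{'time': 11.425, 'q': [0.706, -0.0081, 2.1952, 0.0, 0.9498, -0.8644], 'tool_pos': [0.3329, 0.3166, 0.0877], 'tcp_rot': [0.0006, 3.138, 0.0049], 'wrist_force': [-0.3468, -0.7012, -0.9313], 'width': 0.2664, 'grip_force': 108.9043}
[[-1.0, 0.0, 0.004], [0.0, 1.0, 0.003], [-0.004, 0.003, -1.0]]
```

View pics/s4.png

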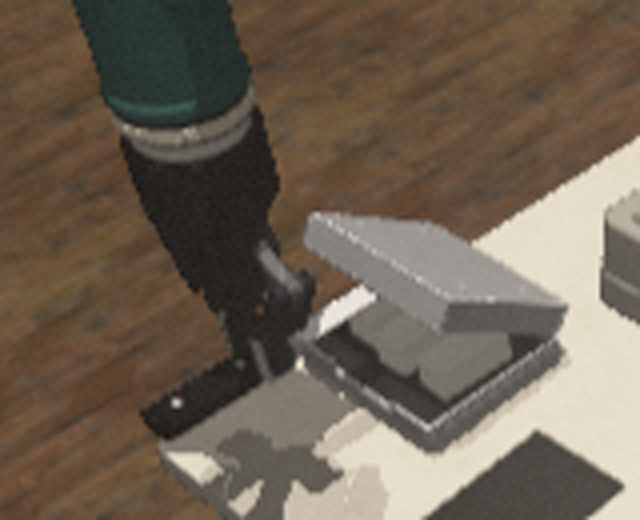

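The side view shows the lid raised about 30° on the blade, with two or three blanks visible inside. I'll carry on along the arc and push the lid back.

Request:
{"name": "step_arm", "arguments": {"series": [-0.009, 0, -0.01, 0, -0.02, 0, -0.021, 0, -0.028, 0, -0.028, 0, -0.036, 0, -0.034, 0, -0.048, 0, -0.036, 0, -0.06, 0, -0.036, 0, -0.072, 0, -0.034, 0, -0.084, 0, -0.032, 0]}}

```text
time: 12.48
tool_pos: [0.4155, 0.3152, 0.117]
tcp_rot: [0.0, -3.141, 0.0]
wrist_force: [-0.4, 0.4, -1.4]
width: 0.27
grip_force: 108.9
```

Request:
{"name": "step_arm", "arguments": {"series": [-0.012, 0, 0.002, 0, -0.024, 0, 0.005, 0, -0.034, 0, 0.008, 0, -0.042, 0, 0.01, 0, -0.046, 0, 0.01, 0, -0.046, 0, 0.01, 0]}}

```text
time: 13.22
tool_pos: [0.4613, 0.3153, 0.1075]
tcp_rot: [-0.0, 3.141, 0.0]
wrist_force: [-0.3, -0.0, -1.3]
width: 0.267
grip_force: 109.2
```

```bash
python3 - <<'E'
from h import *
st();p=cam("side");c,r=228,150;save(p,"s5.png",(c-80,r-90,c+80,r+50),4)
E
```

```text
{'time': 13.225, 'q': [0.5552, 0.1555, 1.9761, -0.0002, 1.0093, -1.0156], 'tool_pos': [0.4613, 0.3153, 0.1075], 'tcp_rot': [-0.0001, 3.141, 0.0003], 'wrist_force': [-0.2911, -0.0496, -1.3345], 'width': 0.2672, 'grip_force': 109.162}
[[-1.0, -0.0, 0.001], [-0.0, 1.0, 0.0], [-0.001, 0.0, -1.0]]
```

View pics/s5.png

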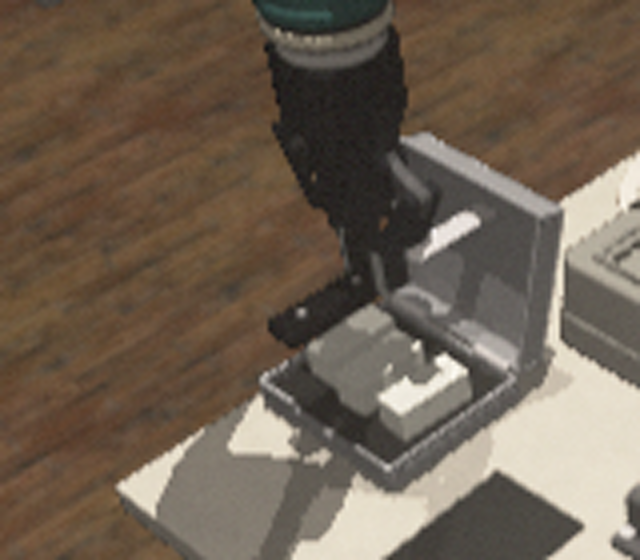

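Request:
{"name": "step_arm", "arguments": {"series": [-0.005, 0, 0, 0, -0.009, 0, 0, 0, -0.009, 0, 0, 0]}}

```text
time: 13.65
tool_pos: [0.4684, 0.3154, 0.1071]
tcp_rot: [0.0, -3.138, 0.0]
wrist_force: [-6.0, 1.5, 0.2]
width: 0.264
grip_force: 109.4
```

The lid is against its stop: the push now reads −6 N. I'll take the blade back to the mat.

Request:
{"name": "step_arm", "arguments": {"series": [0.05, 0, 0, 0, 0.082, 0, 0, 0, 0.082, -0.06, 0, -0.029, 0.082, -0.12, 0, -0.029, 0.082, -0.144, 0.02, -0.029, 0.082, -0.144, 0.06, -0.029, 0.082, -0.144, 0.085, -0.029, 0.082, -0.144, 0.085, -0.029]}}

```text
time: 14.65
tool_pos: [0.3862, 0.1704, 0.0209]
tcp_rot: [0.045, -3.137, 0.002]
wrist_force: [-0.3, -1.0, -0.4]
width: 0.265
grip_force: 109.2
```

Request:
{"name": "step_arm", "arguments": {"series": [0, 0, 0.008, 0, 0, 0, 0.013, 0, 0, 0, 0.013, 0, 0, 0, 0.013, 0]}}

```text
time: 15.15
tool_pos: [0.3882, 0.1715, 0.0098]
tcp_rot: [-0.046, 3.14, 0.0]
wrist_force: [-0.4, -0.0, -1.2]
width: 0.265
grip_force: 109.2
```

Request:
{"name": "step_arm", "arguments": {"series": [0, 0, 0.002, 0, 0, 0, 0.003, 0, 0, 0, 0.003, 0]}}

```text
time: 15.52
tool_pos: [0.3881, 0.1714, 0.0071]
tcp_rot: [-0.046, 3.141, 0.0]
wrist_force: [-2.6, -0.3, 6.1]
width: 0.267
grip_force: 110.2
```

Request:
{"name": "step_arm", "arguments": {"series": [0, 0, 0, 0, 0, 0, 0, 0, 0, 0, 0, 0, 0, 0, -0.03, 0, 0, 0, -0.09, 0, 0, 0, -0.15, 0, 0, 0, -0.2, 0, 0, 0, -0.25, 0], "gripper": 0.7}}

```text
time: 16.52
tool_pos: [0.3876, 0.1712, 0.2582]
tcp_rot: [-0.046, 3.141, 0.0]
wrist_force: [0.9, 0.1, 0.1]
width: 0.697
grip_force: 0.0
```

Request:
{"name": "step_arm", "arguments": {"series": [-0.04, 0.03, 0, 0.029, -0.04, 0.03, 0, 0.029, -0.04, 0.03, 0, 0.029, -0.04, 0.03, 0, 0.029], "gripper": 1}}

```text
time: 17.02
tool_pos: [0.4258, 0.2018, 0.2555]
tcp_rot: [0.0, -3.14, 0.001]
wrist_force: [0.7, -0.0, 0.3]
width: 1.0
grip_force: 0.0
```

```bash
python3 m.py w6.png pad pry_blade blade_tip
python3 - <<'E'
from h import *
p=cam("wrist");rect(p,.045,.30,.54,.12,.41,"r6.png")
for a in viewer.spot_point(p,"blank_1"):print(round(a["score"],2),np.round(a["point"],1),ray(p,a["point"],.032).round(4))
E
```

```text
{'time': 17.025, 'q': [0.3897, -0.1434, 1.9898, -0.0001, 1.2974, -1.1813], 'tool_pos': [0.4258, 0.2018, 0.2555], 'tcp_rot': [0.0003, -3.1397, 0.0014], 'wrist_force': [0.6628, -0.0118, 0.2643], 'width': 1.0003, 'grip_force': 0.0}
[[-1.0, -0.0, -0.002], [-0.0, 1.0, -0.001], [0.002, -0.001, -1.0]]
[[0.0, -0.966, -0.258, 0.361], [1.0, -0.0, 0.002, 0.202], [-0.002, -0.258, 0.966, 0.399], [0.0, 0.0, 0.0, 1.0]] [[291.7, 0.0, 315.6], [0.0, 291.7, 197.4], [0.0, 0.0, 1.0]]
pad 0.56 [294.5 137.4] [0.3842 0.1725]
pry_blade 0.8 [290.9 137.8] [0.3841 0.1686]
blade_tip 0.89 [296.4 212.9] [0.487 0.174]
0.93 [372.8 197.4] [0.4602 0.2759 0.032 ]
0.79 [405.4 191.4] [0.4522 0.3178 0.032 ]
0.7 [434.7 195.1] [0.4572 0.3563 0.032 ]
```

View pics/r6.png

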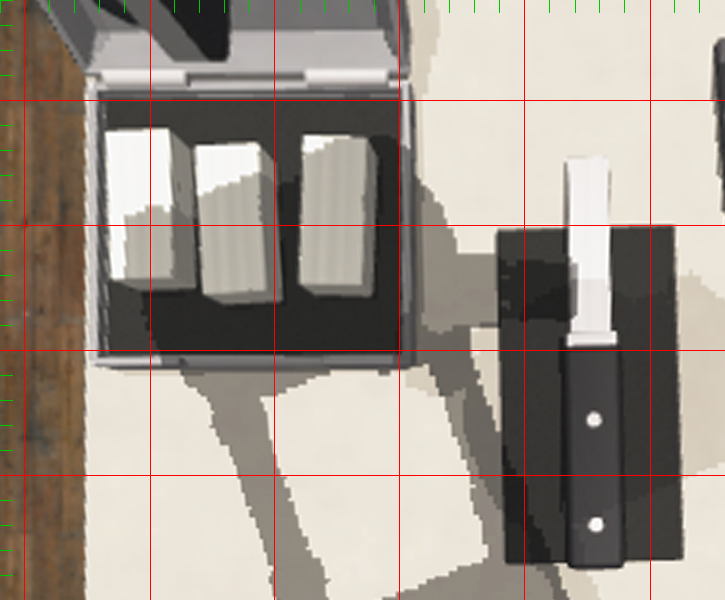

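All three blanks lie in the case and the blade lies well on the mat. The blank top faces are at rectified pixels (332,211), (231,221) and (140,205). That puts their centres at (.4556,.277), (.4516,.317) and (.458,.354), with yaws −.03, +.05 and +.045. Next I'll look at the vise.

Request:
{"name": "step_arm", "arguments": {"series": [-0.06, -0.19, 0, 0, -0.06, -0.19, 0, 0, -0.06, -0.19, 0, 0, -0.06, -0.19, 0, 0, -0.06, -0.19, 0, 0, -0.06, -0.19, 0, 0]}}

```text
time: 18.08
tool_pos: [0.4866, 0.0137, 0.2563]
tcp_rot: [0.002, -3.141, -0.001]
wrist_force: [0.5, 0.9, -0.5]
width: 1.001
grip_force: 0.0
```

```bash
python3 m.py w7.png vise stop_jaw slide_jaw crank_grip wheel_axis
python3 - <<'E'
from h import *
p=cam("wrist");rect(p,.042,.42,.58,-.16,.12,"r7.png",2800)
E
```

```text
{'time': 18.075, 'q': [-0.0236, -0.1132, 1.9617, 0.0007, 1.2936, -1.5959], 'tool_pos': [0.4866, 0.0137, 0.2563], 'tcp_rot': [0.0022, -3.1412, -0.0011], 'wrist_force': [0.4762, 0.8616, -0.4771], 'width': 1.0015, 'grip_force': 0.0}
[[-1.0, -0.001, -0.0], [-0.001, 1.0, 0.001], [0.0, 0.001, -1.0]]
[[-0.001, -0.966, -0.259, 0.422], [1.0, -0.001, 0.0, 0.013], [-0.0, -0.259, 0.966, 0.4], [0.0, 0.0, 0.0, 1.0]] [[291.7, 0.0, 315.6], [0.0, 291.7, 197.4], [0.0, 0.0, 1.0]]
vise 0.71 [314.3 184.1] [0.5096 0.0114]
stop_jaw 0.9 [370.2 181.5] [0.5016 0.0857]
stop_jaw 0.7 [113.  169.5] [ 0.4858 -0.2531]
slide_jaw 0.67 [289.6 187.7] [ 0.5102 -0.0215]
slide_jaw 0.63 [432.6 168.8] [0.4845 0.1668]
crank_grip 0.66 [252.7 215.9] [ 0.5279 -0.0583]
crank_grip 0.28 [114.2  58.8] [ 0.3641 -0.1865]
wheel_axis 0.77 [217.8 204.3] [ 0.5142 -0.0967]
wheel_axis 0.45 [440.8  92. ] [0.3949 0.1406]
```

View pics/r7.png

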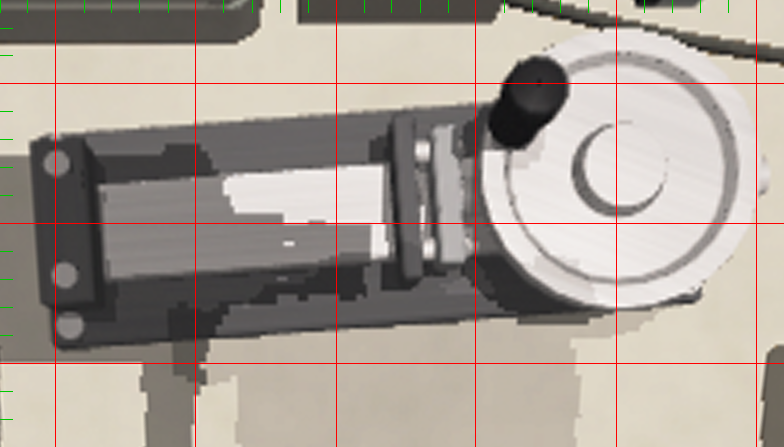

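The vise measurements are consistent. The yaw is about .07. The origin is at about (.5076, .0070), which puts the predicted wheel axis at (.515, −.098); the network reports (.514, −.097). The crank is at about .39 rad. I'll fetch the first blank, gripping it by its ends.

Request:
{"name": "step_arm", "arguments": {"series": [0.031, 0.2635, 0.1, 0.18, 0.031, 0.2635, 0.1, 0.36, 0.031, 0.2635, 0.1, 0.54, 0.031, 0.2635, 0.1, 0.72, 0.031, 0.2635, 0.1, 0.9, 0.031, 0.2635, 0.1, 1.08, 0.031, 0.2635, 0.1, 1.26, 0.031, 0.2635, 0.1, 1.44], "gripper": 0.82}}

```text
time: 19.42
tool_pos: [0.4556, 0.2765, 0.1562]
tcp_rot: [-2.05, -2.381, 0.001]
wrist_force: [0.1, 0.1, 0.1]
width: 0.82
grip_force: 0.0
```

Request:
{"name": "step_arm", "arguments": {"series": [0, 0, 0, 0.16, 0, 0, 0, 0.16, 0, 0, 0, 0.16]}}

```text
time: 19.8
tool_pos: [0.4559, 0.276, 0.1564]
tcp_rot: [-2.225, -2.218, 0.0]
wrist_force: [-0.3, -0.7, 0.5]
width: 0.815
grip_force: 0.0
```

```bash
python3 - <<'E'
from h import *
st();p=cam("wrist")
for a in viewer.spot_point(p,"blank_1"):print(round(a["score"],2),np.round(a["point"],1),ray(p,a["point"],.032).round(4))
save(p,"w8.png")
E
```

```text
{'time': 19.8, 'q': [0.4977, 0.0563, 1.9869, 0.0, 1.0984, 0.501], 'tool_pos': [0.4559, 0.276, 0.1564], 'tcp_rot': [-2.2251, -2.2178, 0.0], 'wrist_force': [-0.2693, -0.7479, 0.5339], 'width': 0.815, 'grip_force': 0.0}
[[0.003, 1.0, -0.0], [1.0, -0.003, 0.0], [0.0, -0.0, -1.0]]
0.68 [313.9 193.7] [0.4549 0.2727 0.032 ]
0.68 [311.1 144.9] [0.4526 0.3184 0.032 ]
0.66 [318.4 102.1] [0.4593 0.3553 0.032 ]
```

View pics/w8.png

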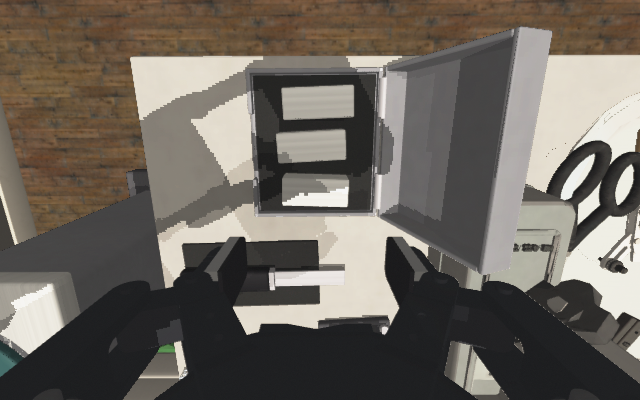

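The wrist view shows the three blanks in the open case at (315,190), (312,145) and (318,101), matching the earlier values. I'll descend.

Request:
{"name": "step_arm", "arguments": {"series": [0, 0, 0.05, 0.025, 0, 0, 0.09, 0.025, 0, 0, 0.115, 0.025, 0, 0, 0.134, 0.025, 0, 0, 0.134, 0.025, 0, 0, 0.134, 0.025]}}

```text
time: 20.65
tool_pos: [0.4566, 0.2762, 0.0231]
tcp_rot: [2.255, 2.187, 0.002]
wrist_force: [0.0, 0.5, -0.2]
width: 0.816
grip_force: 0.0
```

Request:
{"name": "step_arm", "arguments": {"series": [0, 0, 0, 0, 0, 0, 0, 0, 0, 0, 0, 0, 0, 0, 0, 0, 0, 0, 0, 0], "gripper": 0, "newtons": 80}}

```text
time: 21.28
tool_pos: [0.4574, 0.2768, 0.0242]
tcp_rot: [2.255, 2.186, 0.005]
wrist_force: [0.2, -1.6, 6.0]
width: 0.68
grip_force: 87.0
```

Request:
{"name": "step_arm", "arguments": {"series": [0, 0, -0.05, 0, 0, 0, -0.1, 0, -0.02, 0, -0.13, 0, -0.08, 0, -0.13, -0.05, -0.14, 0.02, -0.13, -0.1, -0.19, 0.052, -0.12, -0.1, -0.2036, 0.052, -0.12, -0.1, -0.2036, 0.052, -0.12, -0.1]}}

```text
time: 22.28
tool_pos: [0.501, 0.0702, 0.1422]
tcp_rot: [-2.145, -2.293, 0.001]
wrist_force: [0.2, 0.9, -1.4]
width: 0.686
grip_force: 86.4
```

Request:
{"name": "step_arm", "arguments": {"series": [0, 0, 0.05, 0, 0, 0, 0.09, 0, 0, 0, 0.105, 0, 0, 0, 0.105, 0, 0, 0, 0.105, 0]}}

```text
time: 22.9
tool_pos: [0.5032, 0.0715, 0.0391]
tcp_rot: [2.141, 2.296, 0.004]
wrist_force: [-0.6, -0.3, -1.3]
width: 0.68
grip_force: 86.4
```

Request:
{"name": "step_arm", "arguments": {"series": [0, 0, 0.008, 0, 0, 0, 0.0125, 0, 0, 0, 0.0125, 0, 0, 0, 0.0135, 0, 0, 0, 0.0135, 0]}}

```text
time: 23.52
tool_pos: [0.5022, 0.0708, 0.0252]
tcp_rot: [2.143, 2.296, 0.001]
wrist_force: [-2.6, 0.1, 9.3]
width: 0.682
grip_force: 87.7
```

Request:
{"name": "step_arm", "arguments": {"series": [0, 0, 0, 0, 0, 0, 0, 0, 0, 0, 0, 0, 0, 0, -0.04, 0, 0, 0, -0.09, 0, 0, 0, -0.13, 0, 0, 0, -0.13, 0], "gripper": 0.82}}

```text
time: 24.4
tool_pos: [0.5047, 0.0711, 0.158]
tcp_rot: [2.14, 2.293, 0.01]
wrist_force: [-0.1, -0.1, 0.5]
width: 0.819
grip_force: 0.0
```

Request:
{"name": "step_arm", "arguments": {"series": [0.03, -0.0346, 0, 0.017, 0.09, -0.0346, 0, 0.017, 0.15, -0.0346, 0, 0.017, 0.21, -0.0346, 0, 0.017, 0.2495, -0.0346, 0, 0.017, 0.2495, -0.0346, 0, 0.017, 0.2495, -0.0346, 0.04, 0.017, 0.2495, -0.0346, 0.05, 0.017]}}

```text
time: 25.4
tool_pos: [0.4472, 0.3147, 0.1001]
tcp_rot: [-2.163, -2.277, 0.012]
wrist_force: [-0.6, 0.6, -0.5]
width: 0.819
grip_force: 0.0
```

```bash
python3 - <<'E'
from h import *
st();p=cam("wrist")
for a in viewer.spot_point(p,"blank_1"):print(round(a["score"],2),np.round(a["point"],1),ray(p,a["point"],.032).round(4))
p=cam("top")
for a in viewer.spot_point(p,"blank_1"):print(round(a["score"],2),np.round(a["point"],1),ray(p,a["point"],.033).round(4))
E
```

```text
{'time': 25.4, 'q': [0.5679, 0.1478, 2.0008, -0.0005, 1.0006, 0.5167], 'tool_pos': [0.4472, 0.3147, 0.1001], 'tcp_rot': [-2.1625, -2.2768, 0.0117], 'wrist_force': [-0.6172, 0.5517, -0.5197], 'width': 0.8185, 'grip_force': 0.0}
[[-0.051, 0.999, -0.006], [0.999, 0.051, -0.004], [-0.004, -0.006, -1.0]]
0.88 [333.2 155.3] [0.458  0.3547 0.032 ]
0.68 [323.3 205.5] [0.4531 0.3165 0.032 ]
0.61 [188.8 207.7] [0.454  0.3606 0.033 ]
0.6 [202.7 206.6] [0.4565 0.322  0.033 ]
0.48 [293.  188.1] [0.5051 0.0705 0.033 ]
```

Request:
{"name": "step_arm", "arguments": {"series": [0, 0, 0.03, 0, 0, 0, 0.045, 0, 0, 0, 0.045, 0]}}

```text
time: 25.98
tool_pos: [0.4493, 0.3167, 0.0583]
tcp_rot: [-2.163, -2.278, 0.003]
wrist_force: [0.2, -0.2, -0.0]
width: 0.818
grip_force: 0.0
```

Request:
{"name": "step_arm", "arguments": {"series": [0, 0.003, 0.015, 0, 0, 0.003, 0.0345, 0, 0, 0.003, 0.0345, 0, 0, 0.003, 0.0345, 0]}}

```text
time: 26.48
tool_pos: [0.4527, 0.3174, 0.024]
tcp_rot: [-2.163, -2.278, 0.001]
wrist_force: [0.5, -0.7, -0.3]
width: 0.821
grip_force: 0.0
```

Request:
{"name": "step_arm", "arguments": {"series": [0, 0, 0, 0, 0, 0, 0, 0, 0, 0, 0, 0, 0, 0, 0, 0, 0, 0, 0, 0], "gripper": 0}}

```text
time: 27.1
tool_pos: [0.4537, 0.318, 0.0253]
tcp_rot: [2.163, 2.278, 0.003]
wrist_force: [-0.4, 0.6, 5.7]
width: 0.682
grip_force: 86.9
```

Request:
{"name": "step_arm", "arguments": {"series": [0, 0, -0.05, 0, 0, 0, -0.1, 0, -0.03, 0, -0.13, 0, -0.09, 0, -0.13, 0, -0.15, 0.0, -0.13, -0.018, -0.21, 0.038, -0.12, -0.018, -0.25, 0.038, -0.12, -0.018, -0.2758, 0.038, -0.12, -0.018]}}

```text
time: 28.1
tool_pos: [0.5046, 0.0416, 0.1434]
tcp_rot: [-2.144, -2.295, 0.003]
wrist_force: [-0.6, -0.1, -0.7]
width: 0.678
grip_force: 86.2
```

Request:
{"name": "step_arm", "arguments": {"series": [0, 0, 0.02, 0, 0, 0, 0.07, 0, 0, 0, 0.1, 0, 0, 0, 0.1, 0, 0, 0, 0.1, 0]}}

```text
time: 28.72
tool_pos: [0.5057, 0.0441, 0.0451]
tcp_rot: [2.142, 2.297, 0.001]
wrist_force: [-0.0, 0.1, -0.7]
width: 0.685
grip_force: 86.3
```

Request:
{"name": "step_arm", "arguments": {"series": [0, 0, 0.01, 0, 0, 0, 0.0175, 0, 0, 0, 0.0175, 0, 0, 0, 0.019, 0, 0, 0, 0.019, 0]}}

```text
time: 29.35
tool_pos: [0.5052, 0.0441, 0.0263]
tcp_rot: [-2.142, -2.298, 0.0]
wrist_force: [-2.3, 0.1, 6.0]
width: 0.678
grip_force: 87.0
```

Request:
{"name": "step_arm", "arguments": {"series": [0, 0, 0, 0, 0, 0, 0, 0, 0, 0, 0, 0, 0, 0, -0.04, 0, 0, 0, -0.09, 0, 0, 0, -0.13, 0, 0, 0, -0.13, 0], "gripper": 0.82}}

```text
time: 30.22
tool_pos: [0.5084, 0.0442, 0.1597]
tcp_rot: [2.138, 2.293, 0.01]
wrist_force: [0.1, -0.5, -0.3]
width: 0.819
grip_force: 0.0
```

Request:
{"name": "step_arm", "arguments": {"series": [0.03, -0.04, 0, 0.024, 0.09, -0.04, 0, 0.024, 0.15, -0.035, 0, 0.024, 0.21, -0.03, 0, 0.024, 0.27, -0.0256, 0, 0.024, 0.3136, -0.0256, 0, 0.024, 0.3136, -0.0256, 0.02, 0.024, 0.3136, -0.0256, 0.05, 0.024]}}

```text
time: 31.22
tool_pos: [0.4573, 0.3549, 0.1037]
tcp_rot: [2.168, 2.273, -0.001]
wrist_force: [0.8, -0.4, -0.8]
width: 0.825
grip_force: 0.0
```

Request:
{"name": "step_arm", "arguments": {"series": [0, 0, 0.03, 0, 0, 0, 0.045, 0, 0, 0, 0.045, 0]}}

```text
time: 31.6
tool_pos: [0.4562, 0.3532, 0.0581]
tcp_rot: [-2.17, -2.271, 0.007]
wrist_force: [0.4, -0.7, -0.3]
width: 0.819
grip_force: 0.0
```

Request:
{"name": "step_arm", "arguments": {"series": [0.001, 0.001, 0.015, 0, 0.001, 0.001, 0.034, 0, 0.001, 0.001, 0.034, 0, 0.001, 0.001, 0.034, 0]}}

```text
time: 32.1
tool_pos: [0.4586, 0.3561, 0.0263]
tcp_rot: [2.17, 2.272, -0.0]
wrist_force: [0.0, -0.1, 0.2]
width: 0.82
grip_force: 0.0
```

Request:
{"name": "step_arm", "arguments": {"series": [0, 0, 0, 0, 0, 0, 0, 0, 0, 0, 0, 0, 0, 0, 0, 0, 0, 0, 0, 0], "gripper": 0}}

```text
time: 32.72
tool_pos: [0.4596, 0.3568, 0.0276]
tcp_rot: [2.17, 2.272, 0.004]
wrist_force: [0.2, 0.3, 6.2]
width: 0.679
grip_force: 86.8
```

Request:
{"name": "step_arm", "arguments": {"series": [0, 0, -0.05, 0, 0, 0, -0.1, 0, -0.05, 0, -0.13, 0, -0.11, 0, -0.13, 0, -0.17, 0.0, -0.13, -0.024, -0.23, 0.02, -0.12, -0.024, -0.29, 0.0325, -0.12, -0.024, -0.342, 0.0325, -0.12, -0.024]}}

```text
time: 33.72
tool_pos: [0.5069, 0.0137, 0.1459]
tcp_rot: [2.143, 2.297, -0.001]
wrist_force: [0.1, 0.1, -0.8]
width: 0.677
grip_force: 86.5
```

Request:
{"name": "step_arm", "arguments": {"series": [0, 0, 0, 0, 0, 0, 0.05, 0, 0, 0, 0.1, 0, 0, 0, 0.1, 0, 0, 0, 0.1, 0]}}

```text
time: 34.35
tool_pos: [0.5076, 0.0166, 0.0475]
tcp_rot: [2.141, 2.298, 0.001]
wrist_force: [0.4, 0.2, -1.2]
width: 0.68
grip_force: 86.5
```

Request:
{"name": "step_arm", "arguments": {"series": [-0.001, -0.0005, 0.01, 0, -0.001, -0.0005, 0.0175, 0, -0.001, -0.0005, 0.0175, 0, -0.001, -0.0005, 0.0195, 0, -0.001, -0.0005, 0.0195, 0]}}

```text
time: 34.98
tool_pos: [0.5065, 0.0149, 0.0285]
tcp_rot: [-2.142, -2.297, 0.0]
wrist_force: [-5.5, 0.6, 10.3]
width: 0.682
grip_force: 87.8
```

Request:
{"name": "step_arm", "arguments": {"series": [0, 0, 0, 0, 0, 0, 0, 0, 0, 0, 0, 0, 0, 0, -0.05, 0, 0, 0, -0.1, 0, 0, 0, -0.16, 0, 0, 0, -0.22, 0, 0, 0, -0.22, 0], "gripper": 0.82}}

```text
time: 35.98
tool_pos: [0.5104, 0.0149, 0.2537]
tcp_rot: [2.136, 2.291, 0.013]
wrist_force: [0.6, -0.2, -0.1]
width: 0.821
grip_force: 0.0
```

```bash
python3 - <<'E'
from h import *
st();p=cam("wrist")
for k,z in(("blank_1",.033),("crank_grip",.085),("wheel_axis",.085),("slide_jaw",.02),("stop_jaw",.02)):
  for a in viewer.spot_point(p,k)[:3]:print(k,round(a["score"],2),np.round(a["point"],1),ray(p,a["point"],z).round(4))
rect(p,.046,.42,.58,-.06,.12,"r9.png",3500)
E
```

```text
{'time': 35.975, 'q': [-0.0196, -0.0726, 1.9294, 0.0, 1.2722, -0.0896], 'tool_pos': [0.5104, 0.0149, 0.2537], 'tcp_rot': [2.136, 2.2909, 0.0131], 'wrist_force': [0.5635, -0.1786, -0.0911], 'width': 0.8209, 'grip_force': 0.0}
[[-0.07, 0.997, 0.013], [0.998, 0.07, -0.0], [-0.001, 0.012, -1.0]]
blank_1 0.86 [310.5 171.8] [0.5074 0.015  0.033 ]
blank_1 0.8 [311.8 127. ] [0.5054 0.07   0.033 ]
blank_1 0.76 [310.8 148.9] [0.5059 0.0436 0.033 ]
crank_grip 0.61 [327.9 242.1] [ 0.5324 -0.0565  0.085 ]
wheel_axis 0.93 [310.4 270.1] [ 0.5145 -0.0936  0.085 ]
slide_jaw 0.71 [310.6 196. ] [ 0.5097 -0.02    0.02  ]
slide_jaw 0.18 [310.  146.1] [0.5047 0.0458 0.02  ]
stop_jaw 0.95 [307.6 108.3] [0.4988 0.0917 0.02  ]
```

View pics/r9.png

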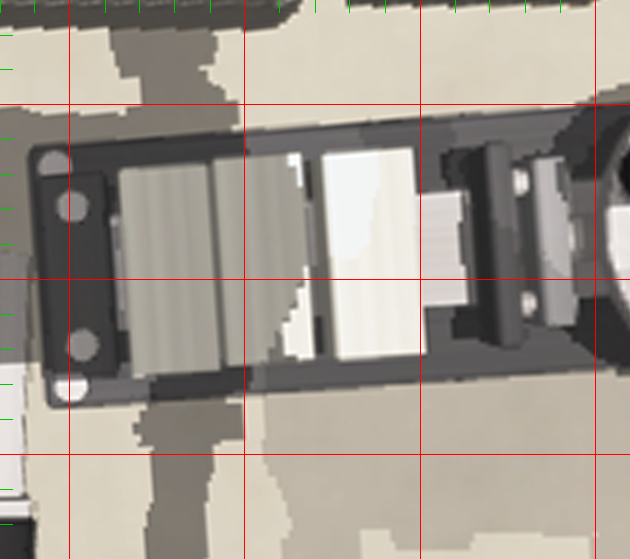

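The row lies square and central on the bed: A at (169,271), B at (264,259) and C at (372,255). The gaps are small. On to the crank.

Request:
{"name": "step_arm", "arguments": {"series": [-0.04, 0.0175, 0, 0, -0.074, 0.0175, 0, 0, -0.074, 0.0175, 0.05, 0, -0.074, 0.0175, 0.09, 0, -0.074, 0.0175, 0.1, 0, -0.074, 0.0175, 0.1, 0], "gripper": 0.7}}

```text
time: 37.02
tool_pos: [0.5283, -0.0575, 0.146]
tcp_rot: [-2.141, -2.296, 0.002]
wrist_force: [0.3, 0.3, 0.2]
width: 0.696
grip_force: 0.0
```

```bash
python3 - <<'E'
from h import *
st();p=cam("wrist")
for k,z in(("crank_grip",.085),("wheel_axis",.085)):
  for a in viewer.spot_point(p,k)[:2]:print(k,round(a["score"],2),np.round(a["point"],1),ray(p,a["point"],z).round(4))
  for a in viewer.boxes_of(p,k)[:1]:print(a)
save(p,"w10.png")
for n in("top","side"):
  p=cam(n)
  for a in viewer.spot_point(p,"crank_grip")[:1]:print(n,a["score"],ray(p,a["point"],.085))
E
```

```text
{'time': 37.025, 'q': [-0.1552, 0.0656, 1.9979, -0.0, 1.0806, -0.2253], 'tool_pos': [0.5283, -0.0575, 0.146], 'tcp_rot': [-2.1408, -2.2964, 0.0022], 'wrist_force': [0.2864, 0.3396, 0.1577], 'width': 0.6955, 'grip_force': 0.0}
[[-0.07, 0.998, -0.002], [0.998, 0.07, 0.0], [0.001, -0.002, -1.0]]
crank_grip 0.64 [294.7 255.6] [ 0.5153 -0.0946  0.085 ]
crank_grip 0.57 [318.8 212.4] [ 0.5312 -0.0586  0.085 ]
{'extent': [316.2, 211.8, 22.7, 37.7], 'score': 0.76}
wheel_axis 0.94 [292.8 257.4] [ 0.5139 -0.0962  0.085 ]
{'extent': [296.1, 147.3, 112.4, 294.7], 'score': 0.78}
top 0.61 [ 0.48439403 -0.25227129  0.085     ]
side 0.42 [ 0.52239462 -0.06230138  0.085     ]
```

View pics/w10.png

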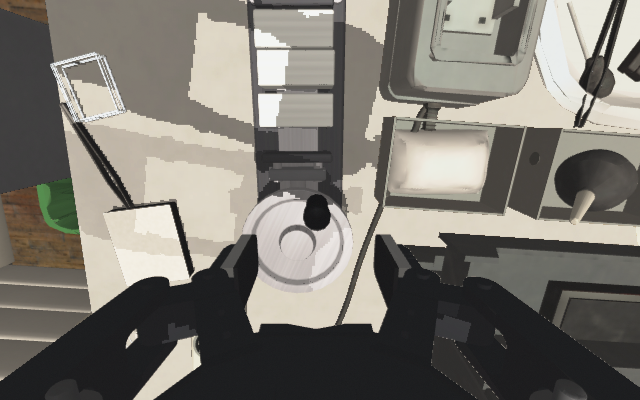

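The crank shows at (317,212) and the wheel centre at (297,242). I'll turn the gripper so that it closes along y, well clear of the box behind.

Request:
{"name": "step_arm", "arguments": {"series": [-0.0006, 0.002, 0, -0.18, -0.0006, 0.002, 0, -0.36, -0.0006, 0.002, 0, -0.54, -0.0006, 0.002, 0, -0.72, -0.0006, 0.002, 0, -0.9, -0.0006, 0.002, 0, -1.08, -0.0006, 0.002, 0, -1.26, -0.0006, 0.002, 0, -1.44]}}

```text
time: 38.48
tool_pos: [0.5311, -0.0581, 0.1472]
tcp_rot: [0.086, 3.14, -0.0]
wrist_force: [-0.0, -0.3, -0.1]
width: 0.698
grip_force: 0.0
```

Request:
{"name": "step_arm", "arguments": {"series": [0, 0, 0, -0.06, 0, 0, 0.04, -0.06, 0, 0, 0.076, -0.06, 0, 0, 0.076, -0.06, 0, 0, 0.076, -0.06]}}

```text
time: 39.1
tool_pos: [0.5319, -0.0582, 0.0721]
tcp_rot: [0.001, 3.14, -0.0]
wrist_force: [0.3, -0.1, 0.6]
width: 0.7
grip_force: 0.0
```

Request:
{"name": "step_arm", "arguments": {"series": [0, 0, 0, 0, 0, 0, 0, 0, 0, 0, 0, 0, 0, 0, 0, 0, 0, 0, 0, 0, 0, 0, 0, 0], "gripper": 0, "newtons": 40}}

```text
time: 39.85
tool_pos: [0.5321, -0.0583, 0.0723]
tcp_rot: [0.001, 3.139, -0.001]
wrist_force: [-1.2, -0.4, 5.8]
width: 0.21
grip_force: 39.0
```

```bash
python3 -c "
from h import *
st()"
```

```text
{'time': 39.85, 'q': [-0.1556, 0.1557, 2.0514, -0.0001, 0.9323, -1.7256], 'tool_pos': [0.5321, -0.0583, 0.0723], 'tcp_rot': [0.0013, 3.1394, -0.0006], 'wrist_force': [-1.1741, -0.3589, 5.7801], 'width': 0.2102, 'grip_force': 38.9565}
[[-1.0, 0.001, 0.002], [0.001, 1.0, -0.0], [-0.002, -0.0, -1.0]]
```

Request:
{"name": "step_arm", "arguments": {"series": [-0.0073, -0.0033, 0, 0, -0.0137, -0.008, 0, 0, -0.0191, -0.0139, 0, 0, -0.0232, -0.0208, 0, 0, -0.0259, -0.0283, 0, 0, -0.027, -0.0362, 0, 0, -0.027, -0.0362, 0, 0, -0.027, -0.0362, 0, 0]}}

```text
time: 40.85
tool_pos: [0.558, -0.0946, 0.0723]
tcp_rot: [-0.001, -3.141, 0.0]
wrist_force: [-4.2, -0.1, 9.0]
width: 0.206
grip_force: 39.4
```

```bash
cat > c.py <<'E'
from h import *
st();p=cam("wrist")
for k,z in(("crank_grip",.085),("wheel_axis",.085),("slide_jaw",.042)):
  for a in viewer.spot_point(p,k)[:2]:print(k,round(a["score"],2),np.round(a["point"],1),ray(p,a["point"],z).round(4))
p=cam("side")
for k,z in(("crank_grip",.085),("wheel_axis",.085),("slide_jaw",.02)):
  for a in viewer.spot_point(p,k)[:1]:print("side",k,round(a["score"],2),np.round(a["point"],1),ray(p,a["point"],z).round(4))
E
python3 c.py
```

```text
{'time': 40.85, 'q': [-0.2117, 0.2108, 1.9851, -0.0003, 0.9457, -1.7814], 'tool_pos': [0.558, -0.0946, 0.0723], 'tcp_rot': [-0.0014, -3.1415, 0.0004], 'wrist_force': [-4.1644, -0.1461, 9.0165], 'width': 0.2061, 'grip_force': 39.3675}
[[-1.0, 0.001, -0.0], [0.001, 1.0, -0.0], [0.0, -0.0, -1.0]]
crank_grip 0.61 [493.4 143.8] [ 0.5038 -0.0165  0.085 ]
crank_grip 0.56 [319.5 251. ] [ 0.5553 -0.0931  0.085 ]
wheel_axis 0.6 [311. 167.] [ 0.514  -0.0971  0.085 ]
slide_jaw 0.62 [432.6 146. ] [ 0.5086 -0.0262  0.042 ]
side crank_grip 0.59 [390.7 191.5] [ 0.5552 -0.0923  0.085 ]
side wheel_axis 0.65 [380.8 202.1] [ 0.5132 -0.0938  0.085 ]
side slide_jaw 0.71 [349.8 205.9] [ 0.5041 -0.0162  0.02  ]
```

Request:
{"name": "step_arm", "arguments": {"series": [0.0018, -0.0099, 0, 0, 0.005, -0.0194, 0, 0, 0.0104, -0.0278, 0, 0, 0.0177, -0.0345, 0, 0, 0.0265, -0.0393, 0, 0, 0.0361, -0.0417, 0, 0, 0.0361, -0.0417, 0, 0]}}

```text
time: 42.12
tool_pos: [0.5228, -0.1356, 0.0724]
tcp_rot: [0.003, 3.139, 0.001]
wrist_force: [-0.2, 3.8, 6.4]
width: 0.207
grip_force: 39.3
```

Request:
{"name": "step_arm", "arguments": {"series": [0.0105, 0.0005, 0, 0, 0.0202, 0.003, 0, 0, 0.0289, 0.0078, 0, 0, 0.0362, 0.0147, 0, 0, 0.0416, 0.0231, 0, 0, 0.0447, 0.0326, 0, 0, 0.0453, 0.0425, 0, 0, 0.0435, 0.0523, 0, 0]}}

```text
time: 43.12
tool_pos: [0.4793, -0.085, 0.0723]
tcp_rot: [0.0, 3.139, -0.005]
wrist_force: [2.0, -5.1, 7.0]
width: 0.21
grip_force: 40.0
```

Request:
{"name": "step_arm", "arguments": {"series": [-0.0042, 0.0091, 0, 0, -0.0105, 0.0168, 0, 0, -0.0185, 0.0227, 0, 0, -0.0277, 0.0265, 0, 0, -0.0376, 0.0279, 0, 0, -0.0475, 0.0268, 0, 0, -0.0568, 0.0233, 0, 0, -0.065, 0.0175, 0, 0]}}

```text
time: 44.12
tool_pos: [0.5432, -0.0648, 0.0722]
tcp_rot: [-0.002, -3.141, -0.004]
wrist_force: [-1.9, 5.5, 11.6]
width: 0.207
grip_force: 40.7
```

```bash
cat > d.py <<'E'
from h import *
import sys
st();p=cam("wrist")
for k,z in(("slide_jaw",.042),("blank_1",.033),("crank_grip",.085),("pry_blade",.011)):
  for a in viewer.spot_point(p,k)[:3]:print(k,round(a["score"],2),np.round(a["point"],1),ray(p,a["point"],z).round(4))
rect(p,.046,.42,.58,-.06,.12,sys.argv[1],3500)
E
python3 d.py r11.png
```

```text
{'time': 44.125, 'q': [-0.1657, 0.1785, 2.0245, 0.0026, 0.9395, -1.7368], 'tool_pos': [0.5432, -0.0648, 0.0722], 'tcp_rot': [-0.002, -3.141, -0.0036], 'wrist_force': [-1.9059, 5.4806, 11.5752], 'width': 0.2068, 'grip_force': 40.7192}
[[-1.0, 0.001, -0.001], [0.001, 1.0, 0.002], [0.001, 0.002, -1.0]]
slide_jaw 0.69 [427.9 163.4] [0.5041 0.0019 0.042 ]
blank_1 0.97 [459.1 163.1] [0.5053 0.025  0.033 ]
blank_1 0.78 [496.7 164. ] [0.5059 0.0488 0.033 ]
blank_1 0.64 [540.8 161.7] [0.5045 0.0763 0.033 ]
crank_grip 0.61 [318.4 250.5] [ 0.5402 -0.064   0.085 ]
```

View pics/r11.png

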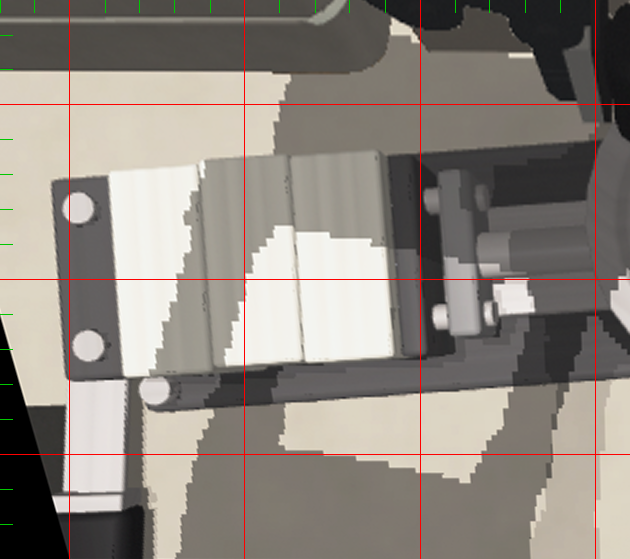

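The picture shows the row closed up and square between the jaws. It also shows that the pry blade has been knocked over to y≈.11, with its tip near the fixed jaw. I'll finish clamping first and then put the blade back.

Request:
{"name": "step_arm", "arguments": {"series": [-0.0048, -0.0053, 0, 0, -0.009, -0.0121, 0, 0, -0.0118, -0.0195, 0, 0, -0.013, -0.0274, 0, 0, -0.013, -0.0295, 0, 0, -0.013, -0.0295, 0, 0]}}

```text
time: 45.12
tool_pos: [0.5579, -0.095, 0.0724]
tcp_rot: [0.002, 3.138, 0.002]
wrist_force: [3.7, 3.4, 7.0]
width: 0.206
grip_force: 40.2
```

```bash
python3 d.py r12.png
```

```text
{'time': 45.125, 'q': [-0.2138, 0.2086, 1.9877, 0.0022, 0.9421, -1.7844], 'tool_pos': [0.5579, -0.095, 0.0724], 'tcp_rot': [0.0023, 3.1381, 0.0017], 'wrist_force': [3.7351, 3.3618, 6.9576], 'width': 0.2059, 'grip_force': 40.2491}
[[-1.0, 0.001, 0.003], [0.001, 1.0, 0.001], [-0.003, 0.001, -1.0]]
slide_jaw 0.73 [476.4 139.9] [ 0.5051 -0.0013  0.042 ]
blank_1 0.9 [550.9 139.1] [0.5053 0.0493 0.033 ]
blank_1 0.9 [508.7 142.4] [0.5073 0.0237 0.033 ]
blank_1 0.73 [593.1 135.3] [0.5031 0.0747 0.033 ]
crank_grip 0.71 [318.1 252.8] [ 0.5561 -0.0943  0.085 ]
```

View pics/r12.png

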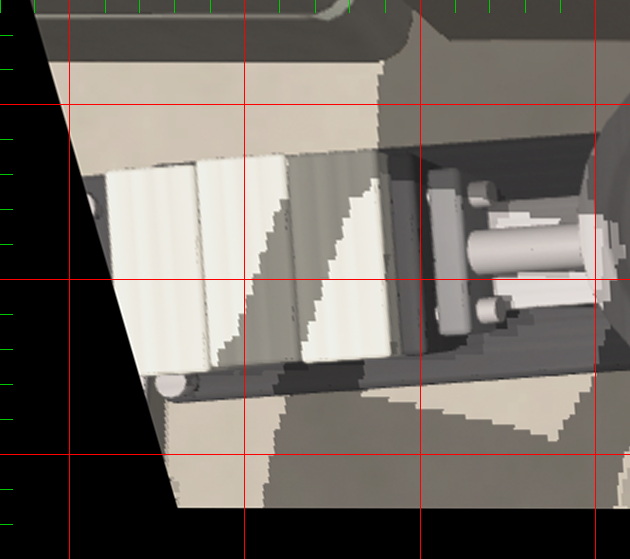

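The sliding jaw's spring gap has closed by about 3.5 mm, so the clamp is holding. I'll add a touch more, let go, and go and look at the blade.

Request:
{"name": "step_arm", "arguments": {"series": [0.0003, -0.003, 0, 0, 0.0003, -0.0045, 0, 0, 0.0003, -0.0045, 0, 0]}}

```text
time: 45.75
tool_pos: [0.5577, -0.0993, 0.0724]
tcp_rot: [0.002, 3.138, 0.002]
wrist_force: [3.5, 5.2, 5.8]
width: 0.207
grip_force: 40.1
```

Request:
{"name": "step_arm", "arguments": {"series": [0, 0, 0, 0, 0, 0, 0, 0, 0, 0, 0, 0, 0, 0, -0.04, 0, 0, 0, -0.09, 0, 0, 0, -0.14, 0, 0, 0, -0.18, 0, 0, 0, -0.18, 0], "gripper": 0.5}}

```text
time: 46.75
tool_pos: [0.5584, -0.101, 0.2554]
tcp_rot: [0.002, 3.134, -0.003]
wrist_force: [0.4, -0.4, -0.5]
width: 0.499
grip_force: 0.0
```

Request:
{"name": "step_arm", "arguments": {"series": [0.14, 0.245, 0, 0, 0.14, 0.245, 0, 0, 0.14, 0.245, 0, 0, 0.14, 0.245, 0, 0, 0.14, 0.245, 0, 0, 0.14, 0.245, 0, 0, 0.14, 0.245, 0, 0, 0.14, 0.245, 0, 0], "gripper": 0.8}}

```text
time: 47.75
tool_pos: [0.4166, 0.1439, 0.2503]
tcp_rot: [-0.004, -3.141, 0.001]
wrist_force: [0.4, -0.3, 0.1]
width: 0.799
grip_force: 0.0
```

```bash
python3 m.py w13.png pad pry_blade blade_tip stop_jaw
python3 - <<'E'
from h import *
p=cam("wrist");rect(p,.012,.28,.52,.06,.26,"r13.png",3000)
E
```

```text
{'time': 47.75, 'q': [0.2765, -0.2047, 2.0506, -0.0004, 1.2969, -1.2919], 'tool_pos': [0.4166, 0.1439, 0.2503], 'tcp_rot': [-0.0036, -3.1406, 0.001], 'wrist_force': [0.3979, -0.3034, 0.0796], 'width': 0.7991, 'grip_force': 0.0}
[[-1.0, 0.002, -0.001], [0.002, 1.0, -0.001], [0.001, -0.001, -1.0]]
[[0.003, -0.966, -0.258, 0.352], [1.0, 0.002, 0.002, 0.144], [-0.002, -0.258, 0.966, 0.394], [0.0, 0.0, 0.0, 1.0]] [[291.7, 0.0, 315.6], [0.0, 291.7, 197.4], [0.0, 0.0, 1.0]]
pad 0.54 [300.1 162.4] [0.4081 0.1221]
pry_blade 0.89 [300.2 160.3] [0.4037 0.1229]
blade_tip 0.88 [302.6 232.7] [0.5055 0.1246]
blade_tip 0.58 [ 22.  119.1] [ 0.3504 -0.2293]
stop_jaw 0.75 [278.5 233.5] [0.503 0.092]
```

View pics/r13.png

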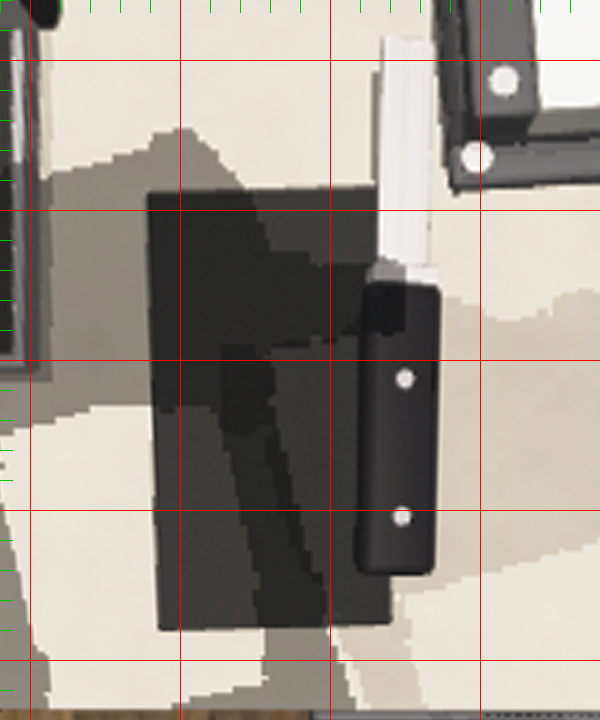

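The rectified view shows the blade at yaw ≈ −.02, its tip at (406,38) and its handle end at (395,574). That puts its origin at (.402, .127), with the handle on the mat's right edge. The mat centre checks at (.385, .171). I'll regrasp it.

Request:
{"name": "step_arm", "arguments": {"series": [0.0096, -0.0173, 0.06, 0.02, 0.0096, -0.0173, 0.12, 0.02, 0.0096, -0.0173, 0.18, 0.02, 0.0096, -0.0173, 0.22, 0.02, 0.0096, -0.0173, 0.24, 0.02, 0.0096, -0.0173, 0.244, 0.02, 0.0096, -0.0173, 0.244, 0.02], "gripper": 0.8}}

```text
time: 48.92
tool_pos: [0.4074, 0.1277, 0.0074]
tcp_rot: [0.033, 3.141, 0.0]
wrist_force: [-0.3, 0.6, -0.7]
width: 0.801
grip_force: 0.0
```

Request:
{"name": "step_arm", "arguments": {"series": [0, 0, 0, 0, 0, 0, 0, 0, 0, 0, 0, 0, 0, 0, 0, 0, 0, 0, 0, 0, 0, 0, 0, 0], "gripper": 0, "newtons": 80}}

```text
time: 49.68
tool_pos: [0.4078, 0.1278, 0.0083]
tcp_rot: [0.033, 3.139, 0.001]
wrist_force: [-1.2, -0.8, 7.4]
width: 0.278
grip_force: 76.8
```

Request:
{"name": "step_arm", "arguments": {"series": [0, 0, -0.02, 0, 0, 0, -0.04, 0, 0.0224, 0.043, -0.04, -0.05, 0.0224, 0.043, -0.04, -0.05, 0.0224, 0.043, -0.02, -0.05, 0.0224, 0.043, -0.007, -0.05, 0.0224, 0.043, -0.007, -0.05]}}

```text
time: 50.55
tool_pos: [0.3847, 0.1704, 0.0131]
tcp_rot: [0.045, -3.139, 0.001]
wrist_force: [-0.1, -0.2, -0.4]
width: 0.279
grip_force: 77.3
```

Request:
{"name": "step_arm", "arguments": {"series": [0, 0, 0.0025, 0, 0, 0, 0.0025, 0, 0, 0, 0.0025, 0]}}

```text
time: 50.92
tool_pos: [0.3853, 0.1707, 0.0121]
tcp_rot: [0.045, -3.141, 0.001]
wrist_force: [-2.2, -1.1, 5.3]
width: 0.276
grip_force: 77.8
```

Request:
{"name": "step_arm", "arguments": {"series": [0, 0, 0, 0, 0, 0, 0, 0, 0, 0, 0, 0, 0, 0, -0.04, 0, 0, 0, -0.09, 0, 0, 0, -0.15, 0, 0, 0, -0.21, 0, 0, 0, -0.24, 0], "gripper": 0.8}}

```text
time: 51.92
tool_pos: [0.3867, 0.1716, 0.2556]
tcp_rot: [-0.046, 3.136, 0.003]
wrist_force: [0.8, 0.9, -1.1]
width: 0.8
grip_force: 0.0
```

Request:
{"name": "step_arm", "arguments": {"series": [-0.05, 0, 0, 0.029, -0.05, 0, 0, 0.029, -0.05, 0, 0, 0.029, -0.05, 0, 0, 0.029]}}

```text
time: 52.42
tool_pos: [0.434, 0.1723, 0.2507]
tcp_rot: [0.001, -3.14, 0.001]
wrist_force: [-0.2, 0.3, -0.0]
width: 0.8
grip_force: 0.0
```

```bash
python3 m.py w14.png pad pry_blade blade_tip
python3 - <<'E'
from h import *
p=cam("wrist")
# steel part: bright low-sat blob inside the mat region
im=p["image"].astype(int)
K=[proj(p,(x,y,.011)) for x,y in((.30,.13),(.30,.21),(.455,.21),(.455,.13))]
m=np.zeros(im.shape[:2],np.uint8);cv2.fillConvexPoly(m,np.int32(K),1)
b=((im.min(2)>120)&(m>0)).astype(np.uint8);n,l,s,c=cv2.connectedComponentsWithStats(b)
for i in range(1,n):
    if s[i,4]>5:
        x,y,w,h=s[i,:4];print(s[i].tolist(),ray(p,c[i],.012).round(4)[:2],ray(p,(c[i][0],y),.012).round(3)[:2],ray(p,(c[i][0],y+h),.012).round(3)[:2])
for n in("top","side"):
  p=cam(n)
  for k,z in(("pry_blade",.011),("blade_tip",.011),("case_lid",.028),("jar",0),("watch",0),("crank_grip",.085),("blank_1",.033)):
    print(n,k,[(round(a["score"],2),ray(p,a["point"],z).round(3)[:2].tolist()) for a in viewer.spot_point(p,k)[:3]])
E
```

```text
{'time': 52.425, 'q': [0.3246, -0.1496, 2.0039, 0.0001, 1.289, -1.2467], 'tool_pos': [0.434, 0.1723, 0.2507], 'tcp_rot': [0.0008, -3.1399, 0.0007], 'wrist_force': [-0.2115, 0.2538, -0.0429], 'width': 0.7999, 'grip_force': 0.0}
[[-1.0, -0.0, -0.002], [-0.0, 1.0, -0.0], [0.002, -0.0, -1.0]]
[[0.0, -0.966, -0.258, 0.369], [1.0, -0.0, 0.001, 0.172], [-0.001, -0.258, 0.966, 0.394], [0.0, 0.0, 0.0, 1.0]] [[291.7, 0.0, 315.6], [0.0, 291.7, 197.4], [0.0, 0.0, 1.0]]
pad 0.65 [312.4 128.9] [0.3812 0.1673]
pad 0.51 [420.7 232.7] [0.5272 0.3233]
pry_blade 0.56 [313.6 129.5] [0.3816 0.169 ]
pry_blade 0.26 [201.8 218.9] [0.5025 0.0136]
blade_tip 0.69 [319.3 204.6] [0.4818 0.1766]
[281, 59, 67, 47, 630] [0.3063 0.1698] [0.3  0.17] [0.354 0.17 ]
[311, 79, 4, 6, 14] [0.3253 0.1681] [0.322 0.168] [0.329 0.168]
[282, 83, 6, 102, 237] [0.4019 0.1308] [0.327 0.133] [0.455 0.129]
[313, 117, 5, 6, 22] [0.3707 0.171 ] [0.367 0.171] [0.375 0.171]
[308, 146, 17, 39, 477] [0.4272 0.1736] [0.403 0.174] [0.455 0.174]
top pry_blade [(0.67, [0.383, 0.173]), (0.58, [0.38, 0.17])]
top blade_tip [(0.95, [0.489, 0.169])]
top case_lid []
top jar [(0.5, [0.352, -0.238])]
top watch [(0.57, [0.493, -0.267])]
top crank_grip [(0.38, [0.56, -0.098])]
top blank_1 [(0.67, [0.506, 0.076]), (0.54, [0.51, 0.045]), (0.52, [0.504, 0.029])]
side pry_blade [(0.94, [0.378, 0.161])]
side blade_tip [(0.87, [0.495, 0.18])]
side case_lid [(0.7, [0.516, 0.33]), (0.51, [0.368, 0.154])]
side jar [(0.51, [0.349, -0.234]), (0.37, [0.488, 0.18])]
side watch [(0.67, [0.496, -0.266])]
side crank_grip [(0.51, [0.558, -0.101])]
side blank_1 [(0.83, [0.509, 0.025]), (0.72, [0.518, 0.052]), (0.59, [0.504, 0.078])]
```

```bash
python3 -c "
from h import *
print(job.finish_job())"
```

```text
the job is handed in; nothing more can be done
None
```

The job is handed in: the blade levered the lid open to its stop, all three blanks are clamped square in the vise, the pry blade is back on the middle of its mat after being knocked aside mid-run, and the jar and watch are undisturbed; I viewed 16 pictures, two over the limit of 14.

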